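# Close the chocolate hopper

### The arm

A 6-joint arm with a two-finger parallel gripper is mounted at the origin on the work surface. World frame = base frame: x ahead of the robot, y to its left, z up, the work surface at z = 0. Lengths are in m, angles in rad, forces in N, time in s.
With the tool pointing down it reaches from about 0.35 to 0.775 m from the base axis. Payload 7.3 kg.
Tool frame: the origin (TCP) lies midway between the tips of the shut fingers; the grasp point (between the pads) lies 19 mm behind it; z points along the fingers, y is the direction in which the jaws open and shut (so a half turn about z gives the same grasp; the last joint's range is limited). The gripper opens to 92 mm and grips with 3 to 60 N. Pads are 19 mm wide; open, the fingers measure 130 mm over their backs; the gripper's body (75 mm by 190 mm) begins 47 mm behind the grasp point.
Start: joints at [-1.296, 0.342, 1.524, -0, 1.275, -0.146], TCP at [0.214, -0.479, 0.227] pointing down, gripper open.
Joint ranges: [-2.53, 2.53], [-0.77, 2.02], [0.04, 2.7], [-1, 4.14], [0.28, 2.66], [-3.11, 3.11]. Speed limits (rad/s): [2.57, 2.57, 3.14, 3.14, 3.14, 3.14].

### API

Orientations are given as [roll, pitch, yaw] about the fixed x, y, z axes, in that order (R = Rz(yaw) Ry(pitch) Rx(roll)).
In Python, from cell import robot, imaging gives the robot as it stands. The module is installed in compiled form; this text tells all that it offers.
- The arm moves only by the tool send_rows, never from a script. Its argument "plan" is a list of rows, each a list of 3 entries, a list of its own where there are three numbers: the shift along the world's x, y, z in m, then the turn, a rotation vector about the world's x, y, z in rad, then the closure in counts, from 0 (fully open) to 255 (shut). A call has 1 to 20 rows; each row shifts and turns the commanded pose from where the row before left it; what a row does not reach is not made up. A row lasts 1/10 s, in which the tool goes at most 50 mm and 8.59 degrees, less where a joint would pass 70% of its speed; a pose out of reach is approached as far as the arm can. A call is refused whole if a number of a shift passes 0.05 or a number of a turn 0.15, either way. A call with a gripper value outside its range is refused whole. The fingers move at their own pace and stop on an object; "newtons" is the grip in N (left out, the last holds). Time passes only in rows, so rows that do not move let the fingers close. It gives the time, the measured TCP pose, the force and the opening at its end, in the units of the state.
- robot.observe(): the state, without advancing time (a new reading comes with each control period).
- imaging.read_camera(name): name is "side" or "top" or "wrist"; returns a dict with "pixels" (400x640x3 uint8, red, green, blue), "fx", "fy", "cx", "cy" (pixels), "world_from_camera" (4x4, takes a point from camera to world coordinates). Camera axes: x right, y down, z forward; pixel columns grow to the right and rows downward; lengths in m; the calibration is good to about 2 mm. A picture is of the moment at which its call begins. There is no depth.
- robot.hand_in(): hands the job in, once; it reports no verdict.
The state is a dict: "time": time; "qpos": joint angles; "qvel": joint speeds; "joint_efforts": joint torques, N m; "tool_pos": TCP position; "tool_rot": TCP orientation; "contact_force": force on the tool from outside, world axes, zero at the start; "torque": the same for the moment, N m; "opening": finger opening in m.
Only numpy, scipy, OpenCV 4.12 (cv2) and the standard library are available. Lean on these libraries where they do the work, as an engineer would, in place of code of your own. Each camera call takes 0.05 s, during which the arm holds its last target.

### The job

The hopper has been refilled with chocolate drops. Pick up its loose white sliding cover, lay it on the open end of the hopper's rails with the springy tab leading, and gently slide it shut under the lips until the tab clicks past the ledge and stays latched against the spring pins when you let go. Do not press the cover hard on the hopper, do not ram the pins against their stops, and leave the tray, the tumbler and the bowl where they are.

Things in the scene. Friction and masses are not known exactly. Their poses are not given: they have to be found in the camera images.
- hopper: Fixed steel feed box, 320 (x) x 136 (y) x 111 mm high. Origin: centre of underside, on the table. Its +x is the way the cover slides shut, away from the robot. Flat rails at height 100 along both sides (inner edges y +-40, full length) carry the cover. The far end has the catch block (within x 58 to 143, top at height 116).
- runway (a point): On hopper, x -90, y 0, height 122 mm; axes as hopper. Where the rib's centre (cover_grip) should be when the cover is laid on the open end of the rails (x -160 to 0, open above). Kerbs 8 high stand beside it at y +-60, narrowing evenly from x -43 to +-51.5 at x 0.
- mouth (a point): On hopper, x 0, y 0, rail height 100 mm; axes as hopper. Here the lips begin: to x 100 the cover runs between guides at y +-51.5 and under lips (underside 108 high, inner edges y +-46).
- closed (a point): On hopper, x 15, y 0, height 122 mm; axes as hopper. Only roughly where cover_grip ends: the catch block's setting differs by +-15 mm along x and is not measured, so feel for the click. Let go before it, the pins push the cover back. Ledge: cross bar 5 thick, underside 107.5 high, which the tab passes beneath.
- cover_grip (a point): Centre of the grip rib of the loose white cover (170 g), lying flat on the table left or right of the hopper; x axis to its leading edge with the tab, z up. 22 mm above the plate's underside. Plate 130 (x) x 100 (y) x 6, centred here; rib 14 (x) x 60 (y) x 32 high, its top 38 above the underside. On the rails this point is at height 122.
- tab (a point): On the cover, at the barb's upright back face (92 mm in x from cover_grip, 9 above the underside). Springy tab 24 wide, sticks out 38 beyond the leading edge. Barb 5 high, ramps down to the tip. Sliding push: rises to 7 to 12 N over the ramp (last 8 to 10 mm before the click), falls to 3 to 6 N on the barb's 3 mm flat, then the tab snaps up behind the ledge.
- pins (a joint): How far the catch block's two spring pins (y +-33, level with the plate's leading edge) are pushed in, m: 0 free (2 N), hard stops at 0.009 (4 N of spring). The cover meets them 6 mm before the click; about 0.006 when latched. 3 mm past the click they hit the stops and the push rises steeply: stop well under 15 N.
- tray: Bystander: grey tray of pralines, 150 x 110 x 32, on the other side of the hopper from the cover. Origin: centre of underside.
- tumbler: Bystander: glass tumbler, 68 across, 100 high, on the table beyond to the left. Origin: centre of underside.
- bowl: Bystander: steel bowl, 90 across, 50 high, on the table beyond to the right. Origin: centre of underside.
Things that resemble listed ones, but are neither listed nor needed, are in the scene too. Of the things that look like the part that bears cover_grip, the smaller one is meant.

How it is judged:
On the way:
1. the cover lies flat on the rails with its leading edge under the lips (x of cover_grip in the frame of hopper above -0.055 m and y of cover_grip in the frame of hopper between -0.005 and 0.005 m and z of cover_grip in the frame of hopper between 0.118 and 0.1255 m and angle between the x axis of cover_grip and the x axis of hopper, either way round below 0.06 rad and angle between the z axis of cover_grip and the z axis of hopper, either way round below 0.05 rad), for 0.1 s.
At the end, for the whole second after the job is handed in: The cover is let go, at rest and flat in the rails (within 5 mm sideways, 3.5 mm in height, 0.05 rad), fully closed, and its latched tab holds the spring pins pushed in by more than 3.5 mm (value of joint pins above 0.0035 m and x of cover_grip in the frame of hopper between -0.006 and 0.036 m and linear speed of cover below 0.01 m/s and y of cover_grip in the frame of hopper between -0.005 and 0.005 m and z of cover_grip in the frame of hopper between 0.118 and 0.1255 m and angle between the x axis of cover_grip and the x axis of hopper, either way round below 0.06 rad and angle between the z axis of cover_grip and the z axis of hopper, either way round below 0.05 rad); the robot touches nothing.
It fails at once if the pins are rammed against their stops: the cover presses them with more than 15 N (contact force between cover and pins above 15 N).
It fails at once if the cover is pressed on the hopper with more than 30 N (contact force between cover and hopper above 30 N).
It fails at once if the tray is moved more than 20 mm (distance of tray from where it was at the start of the episode above 0.02 m).
It fails at once if the tumbler is moved more than 20 mm (distance of tumbler from where it was at the start of the episode above 0.02 m).
It fails at once if the bowl is moved more than 20 mm (distance of bowl from where it was at the start of the episode above 0.02 m).
It also fails if it takes over 67 s, if anything falls off the work surface, if the arm or the gripper's body presses on something with over 40 N, if the wrist force passes 120 N, or if a joint passes its speed limit or range.

## Working session

There is one attempt and no reset: what is moved stays moved. The work goes in short steps, Python scripts to look and compute and a tool call to move; the robot and the scene stay as the last step left them, time stands still between calls to the robot, and variables do not carry over. Pictures are saved under pics/ and viewed, and the job is handed in when it is done.

Besides the shell and the picture viewer there is one more tool, called after "Request:" by a JSON object that holds its "name" and its "arguments", one argument or row to a line. send_rows: Moves the arm, as the interface text tells. Its arguments: {"type":"object","properties":{"plan":{"type":"array"},"newtons":{"type":"number"}},"required":["plan"]}

```bash
mkdir -p pics; ls; cat > h.py <<'E'
import numpy as np, cv2
from cell import robot, imaging
def snap(n,f):
    d=imaging.read_camera(n); cv2.imwrite('pics/'+f+'.png',d['pixels'][:,:,::-1]); np.savez('pics/'+f+'.npz',**d); return d
def load(f): 
    return dict(np.load('pics/'+f+'.npz'))
def ray(d,uv):
    T=np.array(d['world_from_camera']); r=T[:3,:3]@np.array([(uv[0]-d['cx'])/d['fx'],(uv[1]-d['cy'])/d['fy'],1.]); return T[:3,3],r
def onz(d,uv,z):
    o,r=ray(d,uv); return o+r*(z-o[2])/r[2]
def tri(d1,u1,d2,u2):
    A=[];b=[];
    for d,u in((d1,u1),(d2,u2)):
        o,r=ray(d,u); r=r/np.linalg.norm(r); P=np.eye(3)-np.outer(r,r); A.append(P);b.append(P@o)
    x=np.linalg.lstsq(np.vstack(A),np.hstack(b),rcond=None)[0]
    return x
def proj(d,p):
    T=np.linalg.inv(d['world_from_camera']); c=T[:3,:3]@np.array(p)+T[:3,3]; return np.array([d['fx']*c[0]/c[2]+d['cx'],d['fy']*c[1]/c[2]+d['cy']])
E
python3 - <<'E'
from h import *
for n in('top','side','wrist'):
    d=snap(n,n+'0'); print(n,d['fx'],d['cx'],d['cy'],np.round(d['world_from_camera'],3).tolist())
print(robot.observe())
E
```

```text
pics
top 475.7039519937048 318.76661541385187 196.07853327247037 [[0.001, -0.996, 0.088, 0.466], [-1.0, 0.001, 0.019, -0.103], [-0.019, -0.088, -0.996, 1.301], [0.0, 0.0, 0.0, 1.0]]
side 378.69590058027734 327.1519038143048 203.13853287051245 [[-0.964, -0.157, 0.213, 0.349], [-0.264, 0.524, -0.81, 0.793], [0.015, -0.837, -0.547, 0.699], [0.0, 0.0, 0.0, 1.0]]
wrist 282.291171886298 319.7042016438853 198.698423778475 [[0.409, -0.884, -0.228, 0.274], [-0.913, -0.396, -0.102, -0.451], [-0.0, 0.249, -0.968, 0.383], [0.0, 0.0, 0.0, 1.0]]
{'time': 0.15, 'qpos': array([-1.29600256e+00,  3.42560005e-01,  1.52478646e+00, -1.22286968e-05,
        1.27541060e+00, -1.46002145e-01]), 'qvel': array([ 0.00110248, -0.00154328, -0.00153826,  0.0023911 ,  0.0006239 ,
       -0.00110916]), 'joint_efforts': array([ 1.03697981e-03, -4.31468689e+01, -2.44354481e+01,  7.17574591e-02,
        5.36934449e-02, -9.35319235e-05]), 'tool_pos': array([ 0.21438808, -0.47889796,  0.22620989]), 'tool_rot': array([-3.14043893e+00, -1.57832938e-04,  4.20799385e-01]), 'contact_force': array([ 0.45776807, -0.24817041, -0.74376749]), 'torque': array([ 0.00739021, -0.03349459, -0.03062718]), 'opening': 0.09203870816500072}
```

View pics/top0.png

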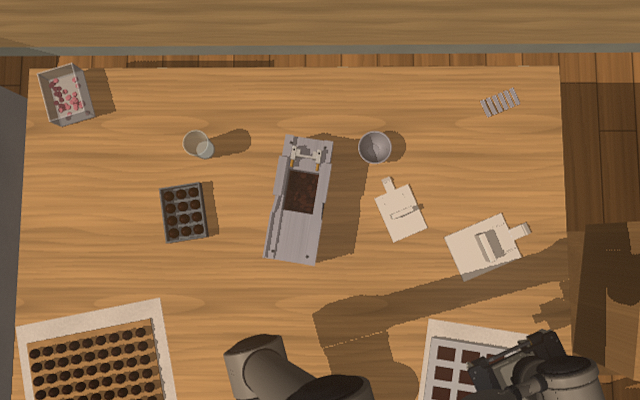

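View pics/side0.png

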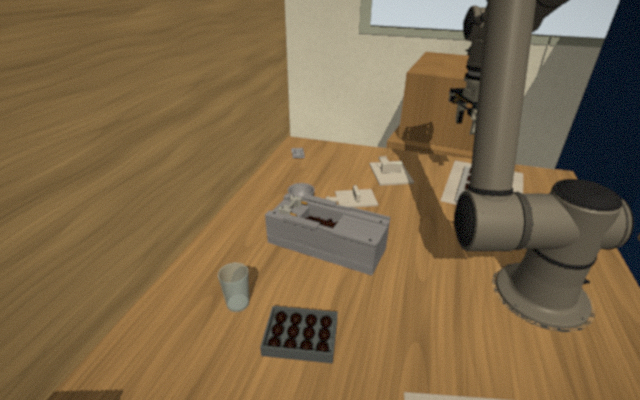

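View pics/wrist0.png

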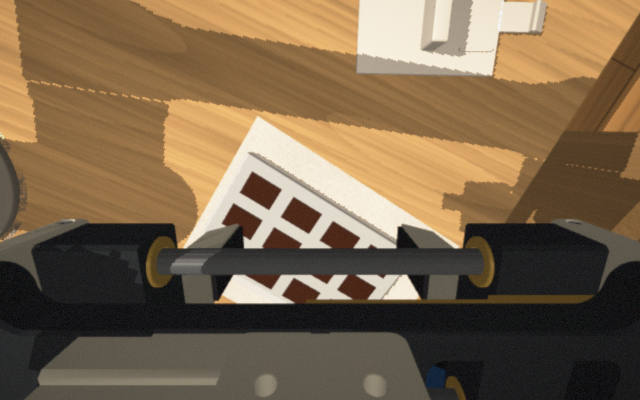

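```bash
python3 - <<'E'
from h import *
d=load('top0'); im=d['pixels'][:,:,::-1]
c=cv2.resize(im[160:290,360:540],None,fx=4.4,fy=4.4,interpolation=cv2.INTER_CUBIC); cv2.imwrite('pics/cropA.png',c)
c=cv2.resize(im[120:280,250:350],None,fx=3.7,fy=3.7,interpolation=cv2.INTER_CUBIC); cv2.imwrite('pics/cropH.png',c)
hsv=cv2.cvtColor(im,cv2.COLOR_BGR2HSV)
m=((hsv[:,:,1]<75)&(hsv[:,:,2]>120)).astype(np.uint8)
m[:, :365]=0; m[:170]=0; m[290:]=0
for c in cv2.findContours(m,cv2.RETR_EXTERNAL,cv2.CHAIN_APPROX_NONE)[0]:
    if cv2.contourArea(c)<100: continue
    print(cv2.contourArea(c),cv2.boundingRect(c)); r=cv2.minAreaRect(c); 
    P=np.array([onz(d,p,0.006)[:2] for p in cv2.boxPoints(r)]);print(P.round(3).tolist(),[np.linalg.norm(P[i]-P[i-1]).round(3) for i in range(4)])
    k=cv2.morphologyEx(cv2.drawContours(np.zeros_like(m),[c],-1,1,-1),cv2.MORPH_OPEN,np.ones((17,17),np.uint8))
    c2=cv2.findContours(k,0,2)[0]
    for q in c2:
        r=cv2.minAreaRect(q);P=np.array([onz(d,p,0.006)[:2] for p in cv2.boxPoints(r)]);print(' plate',P.round(3).tolist(),[np.linalg.norm(P[i]-P[i-1]).round(3) for i in range(4)],P.mean(0))
E
```

```text
3145.5 (444, 213, 86, 69)
[[0.47, -0.415], [0.556, -0.618], [0.435, -0.665], [0.35, -0.463]] [np.float64(0.129), np.float64(0.221), np.float64(0.13), np.float64(0.219)]
 plate [[0.471, -0.416], [0.54, -0.583], [0.419, -0.629], [0.35, -0.463]] [np.float64(0.129), np.float64(0.181), np.float64(0.13), np.float64(0.179)] [ 0.44503283 -0.52264371]
1785.0 (375, 177, 52, 66)
[[0.609, -0.213], [0.65, -0.306], [0.495, -0.37], [0.455, -0.279]] [np.float64(0.168), np.float64(0.101), np.float64(0.168), np.float64(0.099)]
 plate [[0.58, -0.226], [0.62, -0.318], [0.495, -0.37], [0.455, -0.279]] [np.float64(0.136), np.float64(0.1), np.float64(0.136), np.float64(0.099)] [ 0.53743448 -0.29811203]
```

View pics/cropA.png

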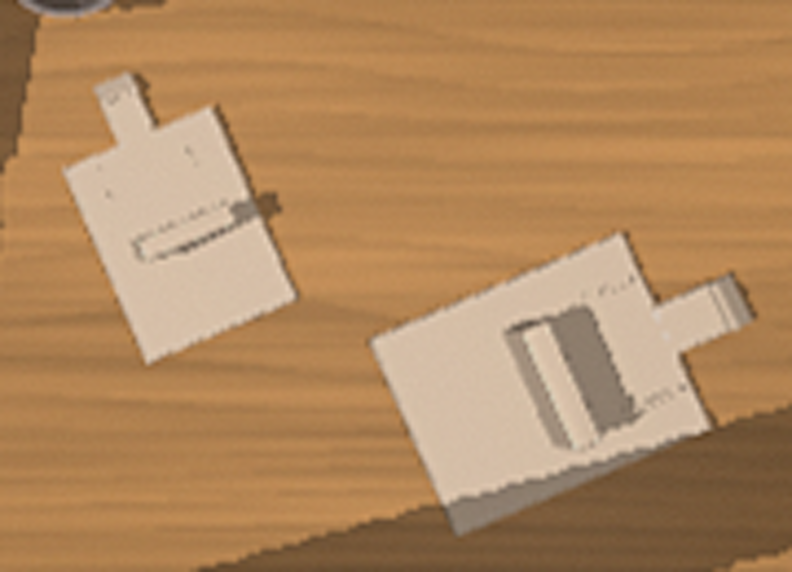

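View pics/cropH.png

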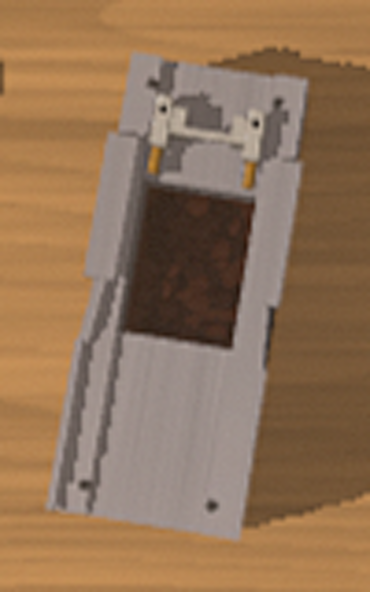

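The two cover-like parts in the top view are the small one at (400,210), about 130 x 100 mm, and the large one at (485,245), about 180 x 130 mm. The enlarged crop confirms the small one fits: its plate matches the text and its tab points up-left. I'll move the wrist camera over it, turning the jaws to line up with its x axis.

Request:
{"name": "send_rows", "arguments": {
  "plan": [
    [[0.03, 0.007, 0], [0, 0, 0.13], 0],
    [[0.03, 0.007, 0], [0, 0, 0.13], 0],
    [[0.03, 0.007, 0], [0, 0, 0.13], 0],
    [[0.03, 0.007, 0], [0, 0, 0.13], 0],
    [[0.03, 0.007, 0], [0, 0, 0.13], 0],
    [[0.03, 0.007, 0], [0, 0, 0.13], 0],
    [[0.03, 0.007, 0], [0, 0, 0.13], 0],
    [[0.03, 0.007, 0], [0, 0, 0.13], 0],
    [[0.03, 0.007, 0], [0, 0, 0.13], 0],
    [[0.03, 0.007, 0], [0, 0, 0.13], 0],
    [[0.03, 0.007, 0], [0, 0, 0.13], 0],
    [[0.02, 0.007, 0], [0, 0, 0.115], 0],
    [[0, 0, 0], [0, 0, 0], 0],
    [[0, 0, 0], [0, 0, 0], 0]
  ]
}}

```text
time: 1.55
tool_pos: [0.5642, -0.3949, 0.2259]
tool_rot: [-3.141, -0.001, 1.965]
contact_force: [-0.3, 0.2, -0.3]
opening: 0.0918
```

```bash
python3 - <<'E'
from h import *
d=snap('wrist','wrist1'); s=robot.observe(); print(s['time'],s['tool_pos'],s['tool_rot'],s['contact_force'])
E
```

```text
1.6 [ 0.56376982 -0.39536913  0.22630878] [-3.14079487e+00 -7.61683631e-04  1.96370703e+00] [-0.37750161 -0.54941962  0.05079913]
```

View pics/wrist1.png

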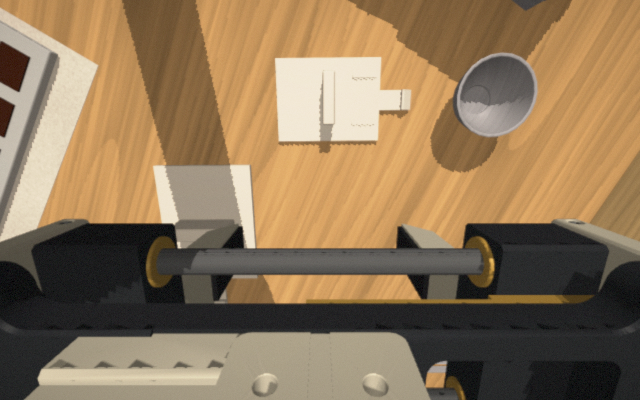

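```bash
cat >> h.py <<'E'
def plate(d,roi):
    im=d['pixels'][:,:,::-1]; hsv=cv2.cvtColor(im,cv2.COLOR_BGR2HSV)
    x0,y0,x1,y1=roi; m=np.zeros(im.shape[:2],np.uint8); m[y0:y1,x0:x1]=((hsv[:,:,1]<75)&(hsv[:,:,2]>110))[y0:y1,x0:x1]
    m=cv2.morphologyEx(m,cv2.MORPH_CLOSE,np.ones((9,9),np.uint8))
    c=max(cv2.findContours(m,0,cv2.CHAIN_APPROX_NONE)[0],key=cv2.contourArea); return c
E
python3 - <<'E'
from h import *
d=load('wrist1'); c=plate(d,(240,30,440,160))
W=np.array([onz(d,p[0].astype(float),0.006)[:2] for p in c],np.float32)
r=cv2.minAreaRect(W); print('full rect',r)
k=cv2.morphologyEx(cv2.drawContours(np.zeros((400,640),np.uint8),[c],-1,1,-1),cv2.MORPH_OPEN,np.ones((35,35),np.uint8))
q=cv2.findContours(k,0,1)[0][0]; print(cv2.boxPoints(cv2.minAreaRect(q)).round(1).tolist())
W=np.array([onz(d,p[0].astype(float),0.006)[:2] for p in q],np.float32); r=cv2.minAreaRect(W);print('plate',r)
im=d['pixels'][:,:,::-1]; cv2.imwrite('pics/w1c.png',cv2.resize(im[40:160,260:430],None,fx=4.6,fy=4.6,interpolation=cv2.INTER_CUBIC))
E
```

```text
full rect ((0.5525374412536621, -0.29195719957351685), (0.1688435673713684, 0.09997890889644623), 23.197694778442383)
[[277.0, 57.0], [379.0, 57.0], [379.0, 140.0], [277.0, 140.0]]
plate ((0.534834623336792, -0.29913365840911865), (0.13033944368362427, 0.09943283349275589), 22.580181121826172)
```

View pics/w1c.png

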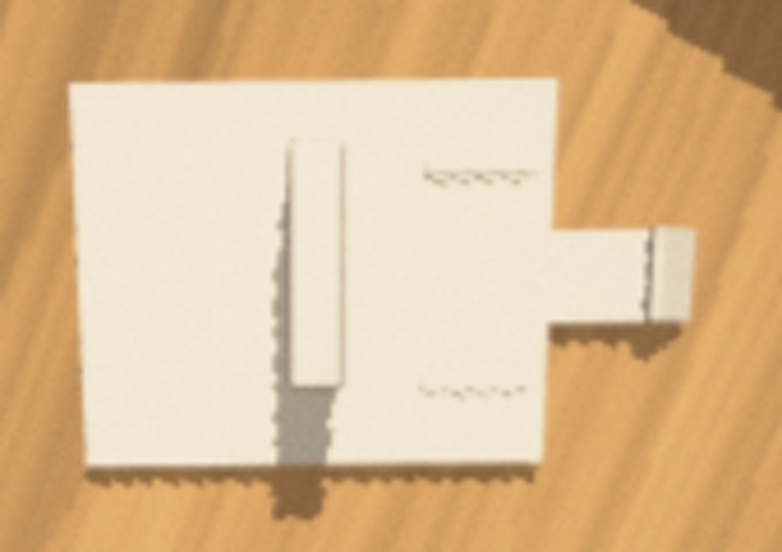

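Request:
{"name": "send_rows", "arguments": {
  "plan": [
    [[0, 0.04, 0.015], [0, 0, -0.108], 0],
    [[0, 0.04, 0.015], [0, 0, -0.108], 0],
    [[0, 0.04, 0.015], [0, 0, -0.108], 0],
    [[0, 0.04, 0.015], [0, 0, -0.108], 0],
    [[0, 0.04, 0.015], [0, 0, -0.108], 0],
    [[0, 0, 0], [0, 0, 0], 0],
    [[0, 0, 0], [0, 0, 0], 0],
    [[0, 0, 0], [0, 0, 0], 0]
  ]
}}

```text
time: 2.4
tool_pos: [0.5638, -0.1965, 0.3013]
tool_rot: [-3.141, 0.0, 1.424]
contact_force: [0.9, 0.1, 0.2]
opening: 0.0918
```

```bash
python3 - <<'E'
from h import *
d=snap('wrist','wrist2'); s=robot.observe(); print(s['time'],s['tool_pos'],s['tool_rot'],s['contact_force'])
E
```

```text
2.45 [ 0.56381759 -0.1966889   0.30099686] [-3.14042390e+00  2.55163332e-05  1.42402356e+00] [-0.34056941  0.35074915 -0.0941508 ]
```

View pics/wrist2.png

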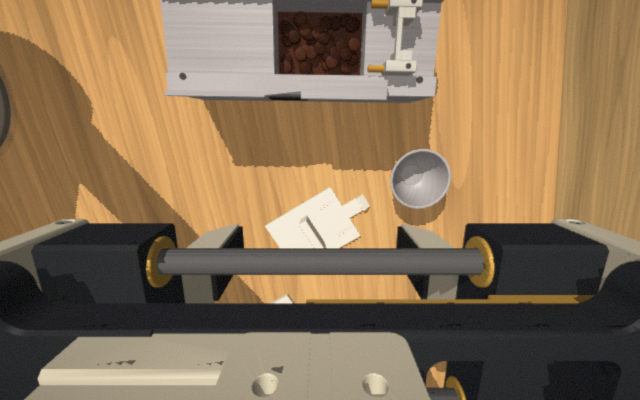

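Request:
{"name": "send_rows", "arguments": {
  "plan": [
    [[0, 0.035, 0], [0, 0, 0], 0],
    [[0, 0.035, 0], [0, 0, 0], 0],
    [[0, 0.03, 0], [0, 0, 0], 0],
    [[0, 0, 0], [0, 0, 0], 0],
    [[0, 0, 0], [0, 0, 0], 0],
    [[0, 0, 0], [0, 0, 0], 0]
  ]
}}

```text
time: 3.05
tool_pos: [0.5644, -0.0968, 0.3012]
tool_rot: [-3.141, 0.0, 1.424]
contact_force: [-1.1, -0.7, -0.0]
opening: 0.092
```

```bash
python3 - <<'E'
from h import *
d=snap('wrist','wrist3'); s=robot.observe(); print(s['time'],s['tool_pos'],s['tool_rot'],s['contact_force'])
cv2.imwrite('pics/w3c.png',cv2.resize(d['pixels'][0:210,140:460,::-1],None,fx=2.5,fy=2.5,interpolation=cv2.INTER_CUBIC))
E
```

```text
3.1 [ 0.56442258 -0.09683847  0.30128667] [-3.14103384e+00  3.26925881e-04  1.42383719e+00] [ 0.02812717 -0.51724681  0.54188999]
```

Request:
{"name": "send_rows", "arguments": {
  "plan": [
    [[0, -0.005, -0.035], [0, 0, 0], 0],
    [[0, -0.005, -0.035], [0, 0, 0], 0],
    [[0, 0, 0], [0, 0, 0], 0],
    [[0, 0, 0], [0, 0, 0], 0],
    [[0, 0, 0], [0, 0, 0], 0]
  ]
}}

```text
time: 3.6
tool_pos: [0.5655, -0.1059, 0.2338]
tool_rot: [3.138, 0.001, 1.425]
contact_force: [0.5, -0.5, 0.2]
opening: 0.092
```

```bash
python3 - <<'E'
from h import *
d=snap('wrist','wrist4'); s=robot.observe(); print(s['time'],s['tool_pos'],s['tool_rot'],s['contact_force'])
cv2.imwrite('pics/w4c.png',cv2.resize(d['pixels'][0:230,110:490,::-1],None,fx=2.1,fy=2.1,interpolation=cv2.INTER_CUBIC))
E
```

```text
3.65 [ 0.56546813 -0.10565738  0.23385021] [3.13793356e+00 5.87532217e-04 1.42552024e+00] [-0.33213337 -0.25437084  0.29340031]
```

View pics/w3c.png

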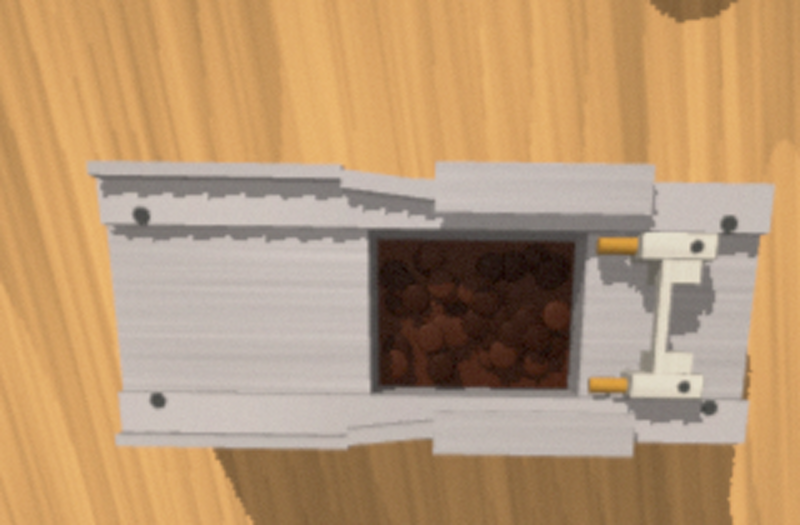

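View pics/w4c.png

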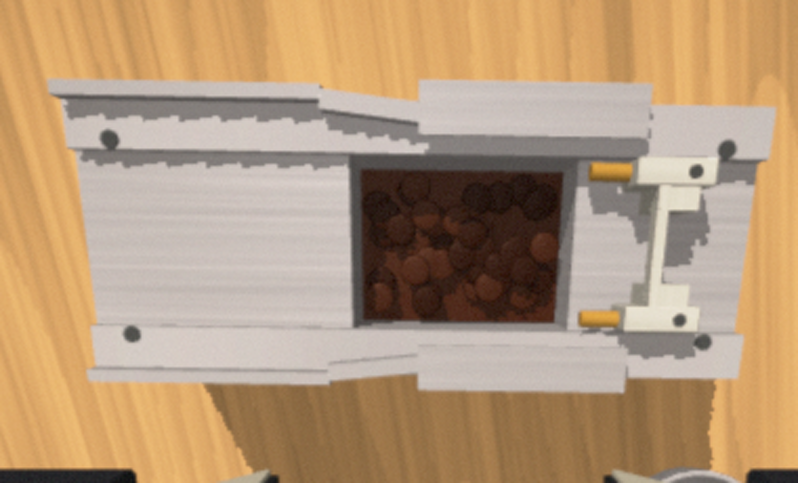

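```bash
python3 - <<'E'
from h import *
A=load('wrist3');B=load('wrist4')
fa=lambda x,y:((x+.5)/2.5+140-.5,(y+.5)/2.5-.5)
fb=lambda x,y:((x+.5)/2.1+110-.5,(y+.5)/2.1-.5)
def cent(d,u):
    g=cv2.cvtColor(d['pixels'],cv2.COLOR_RGB2GRAY).astype(float); x,y=int(round(u[0])),int(round(u[1])); p=g[y-4:y+5,x-4:x+5]
    w=np.clip(110-p,0,None); yy,xx=np.mgrid[-4:5,-4:5]; w*=(xx**2+yy**2<18); return x+(w*xx).sum()/w.sum(), y+(w*yy).sum()/w.sum()
S={}
for n,a,b in (('nl',(141,215),(109,139)),('nr',(157,400),(132,334)),('fl',(729,223),(727,149)),('fr',(708,408),(703,342))):
    ua,ub=cent(A,fa(*a)),cent(B,fb(*b)); X=tri(A,ua,B,ub); S[n]=(onz(A,ua,.1)+onz(B,ub,.1))/2; print(n,X.round(4),onz(A,ua,.1).round(4),onz(B,ub,.1).round(4))
ax=(S['fl']+S['fr']-S['nl']-S['nr'])/2; yaw=np.arctan2(ax[1],ax[0]); m=sum(S.values())/4; print('yaw',yaw,m)
e=np.array([np.cos(yaw),np.sin(yaw)]);f=np.array([-e[1],e[0]])
for n in S: print(n,'rel',((S[n]-m)[:2]@e).round(4),((S[n]-m)[:2]@f).round(4))
Q={'lipL0':((435,163),(419,80),.111),'lipL1':((655,166),(652,84),.111),'lipR0':((433,453),(417,389),.111),'lipR1':((633,457),(625,392),.111),'kL':((89,163),(49,81),.108),'kR':((117,445),(88,380),.108),'endL':((773,185),(775,107),.1),'endR':((744,441),(739,377),.1),
'trL':((107,222),(69,149),.1),'trR':((120,392),(92,324),.1)}
for n,(a,b,z) in Q.items():
    a,b=fa(*a),fb(*b); X=tri(A,a,B,b); pa=onz(A,a,z);pb=onz(B,b,z);p=(pa+pb)/2-m
    print(n,'z',X[2].round(4),'rel x,y',(p[:2]@e).round(4),(p[:2]@f).round(4),'dA-B',(pa-pb)[:2].round(4))
E
```

```text
nl [0.4347 0.0364 0.1005] [0.4345 0.0364 0.1   ] [0.4345 0.0366 0.1   ]
nr [ 0.4204 -0.0496  0.0997] [ 0.4205 -0.0497  0.1   ] [ 0.4205 -0.0495  0.1   ]
fl [ 0.7105 -0.008   0.1   ] [ 0.7106 -0.0081  0.1   ] [ 0.7105 -0.0079  0.1   ]
fr [ 0.6953 -0.0937  0.102 ] [ 0.696  -0.0941  0.1   ] [ 0.6962 -0.0941  0.1   ]
yaw -0.15988392059151982 [ 0.56542307 -0.02879829  0.1       ]
nl rel -0.1396 0.0436
nr rel -0.1397 -0.0436
fl rel 0.14 0.0436
fr rel 0.1394 -0.0436
lipL0 z 0.1171 rel x,y 0.0001 0.0669 dA-B [-0.0002 -0.0005]
lipL1 z 0.1133 rel x,y 0.0997 0.067 dA-B [ 0.0002 -0.0005]
lipR0 z 0.1165 rel x,y 0.0001 -0.0669 dA-B [ 0.0002 -0.    ]
lipR1 z 0.11 rel x,y 0.1004 -0.0673 dA-B [-0.0002 -0.0006]
kL z 0.1107 rel x,y -0.1583 0.0651 dA-B [ 0.0004 -0.0001]
kR z 0.1111 rel x,y -0.1592 -0.0654 dA-B [ 0.0003 -0.0003]
endL z 0.1033 rel x,y 0.1591 0.0616 dA-B [-0.0002 -0.0004]
endR z 0.1062 rel x,y 0.16 -0.0607 dA-B [-0.0005  0.0003]
trL z 0.1109 rel x,y -0.1574 0.0401 dA-B [0.0023 0.0009]
trR z 0.1013 rel x,y -0.1585 -0.0395 dA-B [-0.0001 -0.0007]
```

```bash
python3 - <<'E'
from h import *
A=load('wrist3');B=load('wrist4')
fa=lambda x,y:((x+.5)/2.5+140-.5,(y+.5)/2.5-.5)
fb=lambda x,y:((x+.5)/2.1+110-.5,(y+.5)/2.1-.5)
m=np.array([.5654,-.0288]);yaw=-.16;e=np.array([np.cos(yaw),np.sin(yaw)]);f=np.array([-e[1],e[0]])
for n,a,b,z in (('barL',(654,315),(648,245),.1125),('barR',(671,315),(665,245),.1125),('pinL',(598,246),(590,172),.106),('pinR',(588,384),(579,318),.106),('blkL0',(640,246),(637,171),.116),('blkL1',(718,246),(717,171),.116)):
    a,b=fa(*a),fb(*b);X=tri(A,a,B,b);print(n,X.round(4),[( (onz(d,u,z)[:2]-m)@e).round(4) for d,u in((A,a),(B,b))],[( (onz(d,u,z)[:2]-m)@f).round(4) for d,u in((A,a),(B,b))])
for n in('wrist3','wrist4'):
    d=load(n); cv2.imwrite('pics/'+n+'cc.png',cv2.resize(d['pixels'][60:180,350:480,::-1],None,fx=5,fy=5,interpolation=cv2.INTER_CUBIC))
E
```

```text
barL [ 0.6708 -0.0443  0.1053] [np.float64(0.1046), np.float64(0.1041)] [np.float64(0.0014), np.float64(0.0013)]
barR [ 0.6802 -0.0456  0.1011] [np.float64(0.1127), np.float64(0.1118)] [np.float64(0.0015), np.float64(0.0014)]
pinL [ 0.6473 -0.0087  0.1035] [np.float64(0.0772), np.float64(0.077)] [np.float64(0.0326), np.float64(0.0325)]
pinR [ 0.6351 -0.0723  0.1105] [np.float64(0.0766), np.float64(0.0768)] [np.float64(-0.0321), np.float64(-0.0323)]
blkL0 [ 0.6631 -0.0127  0.119 ] [np.float64(0.0945), np.float64(0.095)] [np.float64(0.0319), np.float64(0.0318)]
blkL1 [ 0.7013 -0.0172  0.1103] [np.float64(0.1303), np.float64(0.1297)] [np.float64(0.0324), np.float64(0.0323)]
```

View pics/wrist4cc.png

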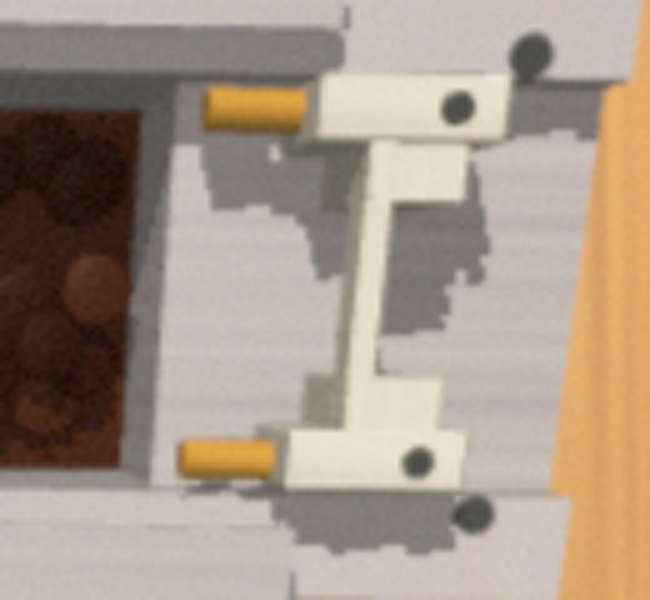

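Request:
{"name": "send_rows", "arguments": {
  "plan": [
    [[0, -0.039, -0.012], [0, 0, 0.078], 0],
    [[0, -0.039, -0.012], [0, 0, 0.078], 0],
    [[0, -0.039, -0.012], [0, 0, 0.078], 0],
    [[0, -0.039, -0.012], [0, 0, 0.078], 0],
    [[0, -0.039, -0.012], [0, 0, 0.078], 0],
    [[0, -0.039, -0.012], [0, 0, 0.078], 0],
    [[0.002, -0.039, -0.012], [0, 0, 0.08], 0],
    [[0, 0, 0], [0, 0, 0], 0],
    [[0, 0, 0], [0, 0, 0], 0],
    [[0, 0, 0], [0, 0, 0], 0]
  ]
}}

```text
time: 4.65
tool_pos: [0.5672, -0.3775, 0.1491]
tool_rot: [3.14, 0.001, 1.974]
contact_force: [-0.6, 0.4, 0.9]
opening: 0.0916
```

```bash
python3 - <<'E'
from h import *
d=snap('wrist','wrist5'); s=robot.observe(); print(s['time'],s['tool_pos'],s['tool_rot'],s['contact_force'])
c=plate(d,(220,30,470,200));W=np.array([onz(d,p[0].astype(float),0.006)[:2] for p in c],np.float32)
r=cv2.minAreaRect(W); print('full rect',r,cv2.boundingRect(c))
cv2.imwrite('pics/w5c.png',cv2.resize(d['pixels'][20:220,220:460,::-1],None,fx=3,fy=3,interpolation=cv2.INTER_CUBIC))
E
```

```text
4.7 [ 0.56723689 -0.37720804  0.14920218] [3.14045464e+00 1.46478653e-03 1.97468759e+00] [ 0.18036485 -0.44412918  0.65398928]
full rect ((0.5527946949005127, -0.29178866744041443), (0.16882526874542236, 0.09961413592100143), 23.134946823120117) (255, 55, 170, 104)
```

View pics/w5c.png

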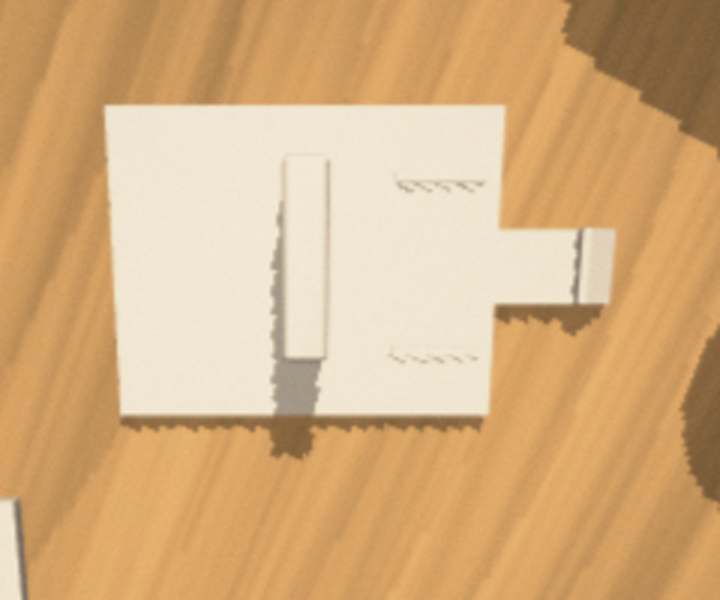

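```bash
python3 - <<'E'
from h import *
A=load('wrist1');B=load('wrist5')
fa=lambda x,y:((x+.5)/4.6+260-.5,(y+.5)/4.6+40-.5)
fb=lambda x,y:((x+.5)/3+220-.5,(y+.5)/3+20-.5)
for n,a,b in (('c0',(290,139),(284,154)),('c1',(344,145),(329,159)),('c2',(343,387),(326,359)),('c3',(291,387),(284,358)),('p0',(70,84),(105,104)),('p1',(557,79),(505,104)),('p2',(542,461),(489,416)),('p3',(86,466),(121,416))):
    z=.038 if n[0]=='c' else .006
    a,b=fa(*a),fb(*b);print(n,tri(A,a,B,b).round(4),onz(A,a,z)[:2].round(4),onz(B,b,z)[:2].round(4))
E
```

```text
c0 [ 0.5157 -0.2712  0.0175] [ 0.5169 -0.2746] [ 0.5174 -0.2744]
c1 [ 0.529  -0.2655  0.0082] [ 0.5297 -0.2708] [ 0.53   -0.2704]
c2 [ 0.5524 -0.3236  0.0336] [ 0.5522 -0.3237] [ 0.5522 -0.3235]
c3 [ 0.54   -0.3288  0.0287] [ 0.5399 -0.3288] [ 0.5401 -0.3283]
p0 [ 0.4547 -0.2783  0.0019] [ 0.4557 -0.2792] [ 0.4557 -0.2785]
p1 [ 0.5728 -0.2331  0.024 ] [ 0.5747 -0.2284] [ 0.5747 -0.2276]
p2 [ 0.6126 -0.32    0.0135] [ 0.6139 -0.3198] [ 0.6146 -0.3199]
p3 [ 0.4944 -0.3713  0.0036] [ 0.4945 -0.371 ] [ 0.495 -0.371]
```

```bash
python3 - <<'E'
from h import *
d=snap('side','side1');cv2.imwrite('pics/s1c.png',cv2.resize(d['pixels'][170:220,320:390,::-1],None,fx=11,fy=11,interpolation=cv2.INTER_CUBIC))
for z in(.006,.022,.038): print(z,proj(d,(.5348,-.2993,z)))
E
```

```text
0.006 [355.81961809 197.03041446]
0.022 [356.08412217 193.06940153]
0.038 [356.35222762 189.05445709]
```

View pics/s1c.png

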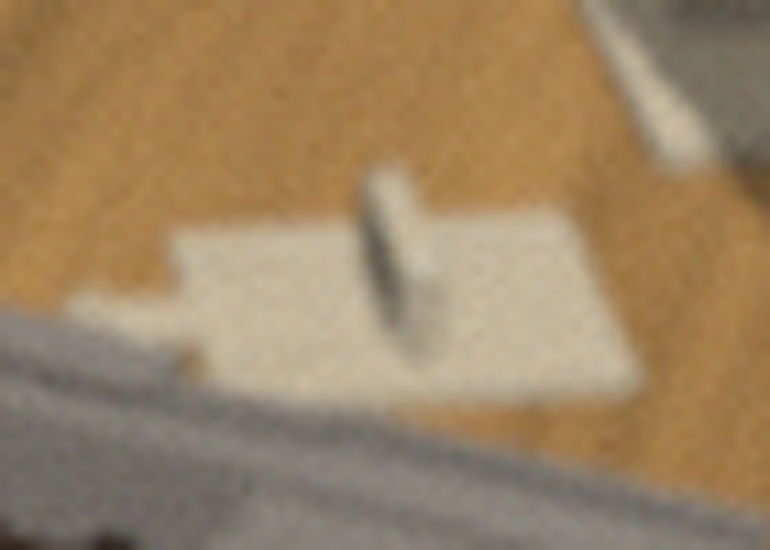

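Request:
{"name": "send_rows", "arguments": {
  "plan": [
    [[-0.016, 0.039, 0], [0, 0, 0], 0],
    [[-0.016, 0.0385, 0], [0, 0, 0], 0],
    [[0, 0, -0.03], [0, 0, 0], 0],
    [[0, 0, -0.03], [0, 0, 0], 0],
    [[0, 0, -0.03], [0, 0, 0], 0],
    [[0, 0, 0], [0, 0, 0], 0],
    [[0, 0, 0], [0, 0, 0], 0],
    [[0, 0, 0], [0, 0, 0], 0]
  ]
}}

```text
time: 5.55
tool_pos: [0.5357, -0.3012, 0.06]
tool_rot: [3.14, 0.003, 1.974]
contact_force: [0.3, -0.8, -0.0]
opening: 0.0921
```

```bash
python3 - <<'E'
from h import *
d=snap('wrist','wrist6'); s=robot.observe(); print(s['time'],s['tool_pos'],s['tool_rot'],s['contact_force'])
E
```

```text
5.6 [ 0.53562411 -0.30126987  0.05992853] [3.13962227 0.00317271 1.97403118] [-0.51329707 -0.10323171  0.0514725 ]
```

View pics/wrist6.png

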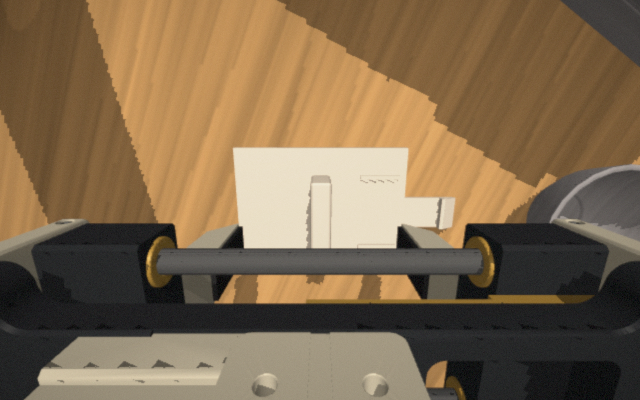

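Request:
{"name": "send_rows", "arguments": {
  "plan": [
    [[-0.0005, 0.0015, -0.025], [0, 0, 0], 0],
    [[0, 0, -0.015], [0, 0, 0], 0],
    [[0, 0, -0.007], [0, 0, 0], 0],
    [[0, 0, 0], [0, 0, 0], 0],
    [[0, 0, 0], [0, 0, 0], 100],
    [[0, 0, 0], [0, 0, 0], 160],
    [[0, 0, 0], [0, 0, 0], 190],
    [[0, 0, 0], [0, 0, 0], 210],
    [[0, 0, 0], [0, 0, 0], 255],
    [[0, 0, 0], [0, 0, 0], 255],
    [[0, 0, 0], [0, 0, 0], 255],
    [[0, 0, 0], [0, 0, 0], 255]
  ],
  "newtons": 25
}}

```text
time: 6.8
tool_pos: [0.534, -0.2992, 0.0107]
tool_rot: [3.142, -0.0, 1.974]
contact_force: [0.0, -0.1, 0.2]
opening: 0.0325
```

Request:
{"name": "send_rows", "arguments": {
  "plan": [
    [[0, 0, 0], [0, 0, 0], 255],
    [[0, 0, 0], [0, 0, 0], 255],
    [[0, 0, 0], [0, 0, 0], 255],
    [[0, 0, 0], [0, 0, 0], 255],
    [[0, 0, 0], [0, 0, 0], 255],
    [[0, 0, 0], [0, 0, 0], 255]
  ]
}}

```text
time: 7.4
tool_pos: [0.534, -0.2992, 0.0107]
tool_rot: [3.141, 0.0, 1.974]
contact_force: [0.6, -0.2, 0.3]
opening: 0.0141
```

Request:
{"name": "send_rows", "arguments": {
  "plan": [
    [[0, 0, 0.01], [0, 0, 0], 255],
    [[0, 0, 0.025], [0, 0, 0], 255],
    [[0, 0, 0.035], [0, 0, 0], 255],
    [[0, 0, 0.035], [0, 0, 0], 255],
    [[0, 0, 0.035], [0, 0, 0], 255],
    [[0, 0, 0.025], [0, 0, 0], 255],
    [[-0.007, 0.035, 0], [0, 0, -0.07], 255],
    [[-0.007, 0.035, 0], [0, 0, -0.07], 255],
    [[-0.007, 0.035, 0], [0, 0, -0.07], 255],
    [[-0.007, 0.035, 0], [0, 0, -0.07], 255],
    [[-0.007, 0.035, 0], [0, 0, -0.07], 255],
    [[-0.007, 0.035, 0], [0, 0, -0.07], 255],
    [[-0.007, 0.035, 0], [0, 0, -0.07], 255],
    [[-0.008, 0.04, 0], [0, 0, -0.073], 255],
    [[0, 0, 0], [0, 0, 0], 255],
    [[0, 0, 0], [0, 0, 0], 255],
    [[0, 0, 0], [0, 0, 0], 255]
  ]
}}

```text
time: 9.1
tool_pos: [0.4773, -0.0149, 0.1761]
tool_rot: [3.141, 0.0, 1.411]
contact_force: [1.0, -0.6, -1.9]
opening: 0.0139
```

```bash
python3 - <<'E'
from h import *
d=snap('wrist','wrist7');snap('top','top7');snap('side','side7'); s=robot.observe(); print(s['time'],s['tool_pos'],s['tool_rot'],s['contact_force'],s['torque'],s['opening'])
E
```

```text
9.25 [ 0.47719489 -0.01525182  0.17575273] [3.14143231e+00 2.10944909e-04 1.40955238e+00] [ 0.79059491  0.68998321 -0.82957047] [-0.01850441 -0.04577621 -0.02431153] 0.013814186664018648
```

View pics/wrist7.png

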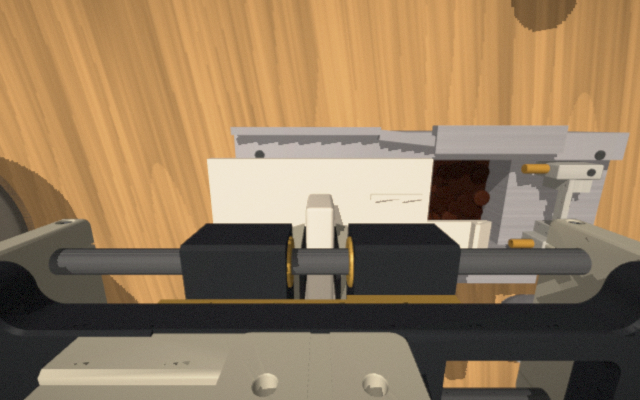

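View pics/side7.png

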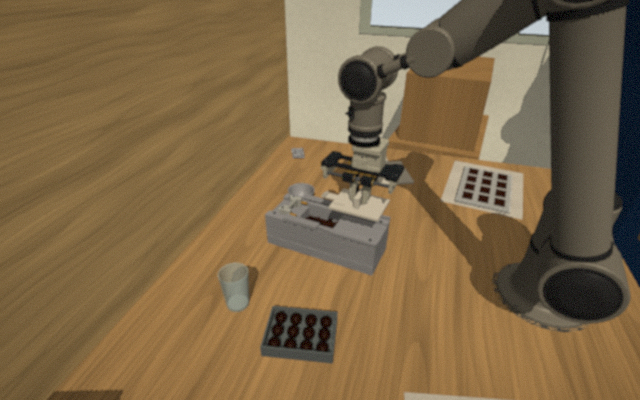

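```bash
cat >> h.py <<'E'
M=np.array([.5654,-.0288]);YAW=-.16;E_=np.array([np.cos(YAW),np.sin(YAW)]);F_=np.array([-E_[1],E_[0]])
def hop(p): p=np.asarray(p)[:2]-M; return np.array([p@E_,p@F_])
def edgerow(d,cols,r0,r1):
    g=cv2.GaussianBlur(cv2.cvtColor(d['pixels'],cv2.COLOR_RGB2GRAY),(3,3),0).astype(float); out=[]
    for c in cols:
        gr=np.diff(g[r0:r1,c]); i=gr.argmax(); out.append((c,r0+i+.5))
    return out
E
python3 - <<'E'
from h import *
d=load('wrist7'); s=robot.observe(); print(hop(s['tool_pos']))
z=s['tool_pos'][2]-.0107+.006
pts=edgerow(d,range(215,425,8),140,175); print(pts[::6])
H=np.array([hop(onz(d,p,z)) for p in pts]); k=np.polyfit(H[:,0],H[:,1],1); print('slope',k[0],'y left',H[:,1].mean(),H[:,1].std())
for u in((209,158),(431,158),(431,220),(488,221)): print(hop(onz(d,u,z)))
E
```

```text
[-0.08923696 -0.00067754]
[(215, np.float64(158.5)), (263, np.float64(157.5)), (311, np.float64(142.5)), (359, np.float64(141.5)), (407, np.float64(150.5))]
slope 0.006342533230728918 y left 0.0546022439301476 0.003864709245851833
[-0.1537511   0.04916321]
[-0.02659227  0.04921657]
[-0.02286815  0.01178062]
[0.01182191 0.0111442 ]
```

Request:
{"name": "send_rows", "arguments": {
  "plan": [
    [[0, 0.0007, -0.025], [0, 0, 0], 255],
    [[0, 0, -0.02], [0, 0, 0], 255],
    [[0, 0, -0.01], [0, 0, 0], 255],
    [[0, 0, -0.005], [0, 0, 0], 255],
    [[0, 0, -0.002], [0, 0, 0], 255],
    [[0, 0, 0], [0, 0, 0], 255],
    [[0, 0, 0], [0, 0, 0], 255]
  ]
}}

```text
time: 9.95
tool_pos: [0.4775, -0.0136, 0.1144]
tool_rot: [3.14, 0.0, 1.411]
contact_force: [0.7, -0.3, -1.8]
opening: 0.0136
```

```bash
python3 - <<'E'
from h import *
d=snap('wrist','wrist8'); s=robot.observe(); print(s['time'],s['tool_pos'],s['tool_rot'],s['contact_force'],s['torque'],hop(s['tool_pos']))
E
```

```text
10.0 [ 0.47746786 -0.01361637  0.11441984] [3.14005826e+00 6.52622275e-05 1.41082012e+00] [ 0.12197004  0.09566696 -1.09003144] [-0.01104029 -0.06402827  0.03807804] [-0.08922803  0.0009805 ]
```

View pics/wrist8.png

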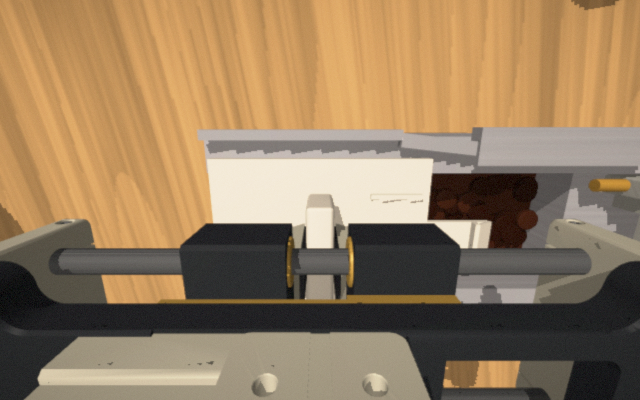

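Request:
{"name": "send_rows", "arguments": {
  "plan": [
    [[0, -0.0008, -0.001], [0, 0, 0], 255],
    [[0, 0, -0.001], [0, 0, 0], 255],
    [[0, 0, -0.0005], [0, 0, 0], 255],
    [[0, 0, -0.0005], [0, 0, 0], 255],
    [[0, 0, 0], [0, 0, 0], 255]
  ]
}}

```text
time: 10.5
tool_pos: [0.477, -0.0143, 0.1107]
tool_rot: [3.141, 0.0, 1.411]
contact_force: [0.1, -1.2, -2.1]
opening: 0.0135
```

Request:
{"name": "send_rows", "arguments": {
  "plan": [
    [[0, 0, -0.0005], [0, 0, 0], 255],
    [[0, 0, 0], [0, 0, 0], 255]
  ]
}}

```text
time: 10.7
tool_pos: [0.4773, -0.0143, 0.1107]
tool_rot: [3.141, 0.0, 1.411]
contact_force: [-1.6, -0.3, 3.2]
opening: 0.0138
```

Request:
{"name": "send_rows", "arguments": {
  "plan": [
    [[0, 0, 0.0003], [0, 0, 0], 255],
    [[0.0039, -0.0006, 0], [0, 0, 0], 255],
    [[0.0039, -0.0006, 0], [0, 0, 0], 255],
    [[0.0039, -0.0007, 0], [0, 0, 0], 255],
    [[0.0039, -0.0006, 0], [0, 0, 0], 255],
    [[0.0039, -0.0006, 0], [0, 0, 0], 255],
    [[0, 0, 0], [0, 0, 0], 255]
  ]
}}

```text
time: 11.4
tool_pos: [0.4975, -0.0176, 0.1107]
tool_rot: [3.14, 0.0, 1.411]
contact_force: [1.1, -0.3, 4.0]
opening: 0.0137
```

```bash
python3 - <<'E'
from h import *
d=snap('wrist','wrist9'); s=robot.observe(); print(s['time'],s['tool_pos'],s['tool_rot'],s['contact_force'],s['torque'],hop(s['tool_pos']))
E
```

```text
11.45 [ 0.49723006 -0.01756992  0.11069133] [3.14021310e+00 5.41521655e-05 1.41082438e+00] [ 0.91829837 -0.39163872  3.42625657] [-0.0495179  -0.10532458 -0.0225546 ] [-0.06908838  0.00022593]
```

View pics/wrist9.png

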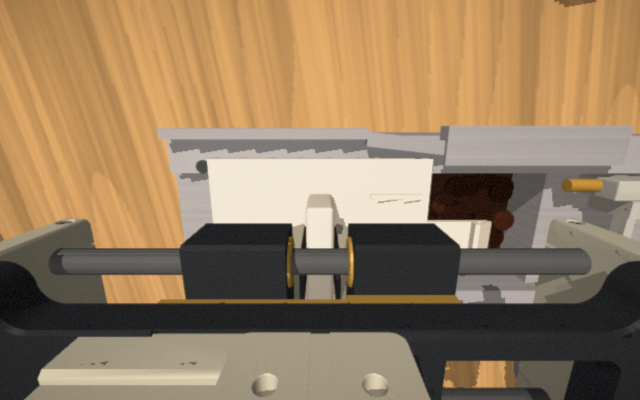

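```bash
python3 - <<'E'
from h import *
d=load('wrist9')
for u,z in(((208,159),.106),((300,158.5),.106),((432,158.5),.106),((442,170),.108),((490,171.5),.108),((445,126),.111)): print(u,hop(onz(d,u,z)))
E
```

```text
(208, 159) [-0.13386765  0.04922698]
(300, 158.5) [-0.08129027  0.04951355]
(432, 158.5) [-0.0057741   0.04951626]
(442, 170) [-0.00020367  0.04319951]
(490, 171.5) [0.02736625 0.04233486]
(445, 126) [-0.00249792  0.06753004]
```

Request:
{"name": "send_rows", "arguments": {
  "plan": [
    [[0.0039, -0.0006, 0], [0, 0, 0], 255],
    [[0.003, -0.0005, 0], [0, 0, 0], 255],
    [[0.003, -0.0005, 0], [0, 0, 0], 255],
    [[0.003, -0.0005, 0], [0, 0, 0], 255],
    [[0.003, -0.0005, 0], [0, 0, 0], 255],
    [[0.003, -0.0005, 0], [0, 0, 0], 255],
    [[0, 0, 0], [0, 0, 0], 255]
  ]
}}

```text
time: 12.15
tool_pos: [0.5159, -0.0206, 0.1107]
tool_rot: [3.141, 0.0, 1.411]
contact_force: [0.4, -0.7, 3.9]
opening: 0.0141
```

Request:
{"name": "send_rows", "arguments": {
  "plan": [
    [[0.0039, -0.0006, 0], [0, 0, 0], 255],
    [[0.0039, -0.0006, 0], [0, 0, 0], 255],
    [[0.0039, -0.0007, 0], [0, 0, 0], 255],
    [[0.0039, -0.0006, 0], [0, 0, 0], 255],
    [[0.0039, -0.0006, 0], [0, 0, 0], 255],
    [[0, 0, 0], [0, 0, 0], 255]
  ]
}}

```text
time: 12.75
tool_pos: [0.5354, -0.0237, 0.1107]
tool_rot: [3.14, 0.0, 1.411]
contact_force: [1.7, -0.0, 4.7]
opening: 0.014
```

Request:
{"name": "send_rows", "arguments": {
  "plan": [
    [[0.0039, -0.0006, 0], [0, 0, 0], 255],
    [[0.0039, -0.0006, 0], [0, 0, 0], 255],
    [[0.0039, -0.0007, 0], [0, 0, 0], 255],
    [[0.0039, -0.0006, 0], [0, 0, 0], 255],
    [[0.0039, -0.0006, 0], [0, 0, 0], 255],
    [[0, 0, 0], [0, 0, 0], 255]
  ]
}}

```text
time: 13.35
tool_pos: [0.5548, -0.0268, 0.1107]
tool_rot: [3.141, 0.0, 1.411]
contact_force: [1.2, -0.4, 4.3]
opening: 0.0134
```

```bash
python3 - <<'E'
from h import *
d=snap('wrist','wrist10');d=snap('side','side10'); s=robot.observe(); print(s['time'],s['tool_pos'],s['tool_rot'],s['contact_force'],s['torque'],hop(s['tool_pos']))
cv2.imwrite('pics/s10c.png',cv2.resize(d['pixels'][140:280,250:420,::-1],None,fx=4,fy=4,interpolation=cv2.INTER_CUBIC))
E
```

```text
13.45 [ 0.55463761 -0.02675938  0.11069547] [3.14058635e+00 5.61896981e-05 1.41085627e+00] [ 0.62438456 -0.27542241  4.63170867] [-0.00566639 -0.18421817 -0.06819363] [-0.01095004  0.00029991]
```

View pics/wrist10.png

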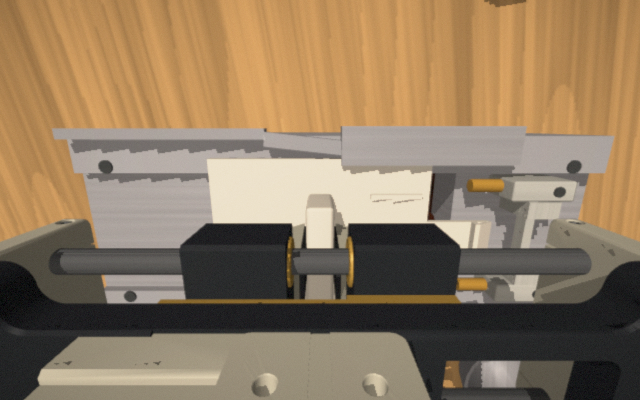

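View pics/s10c.png

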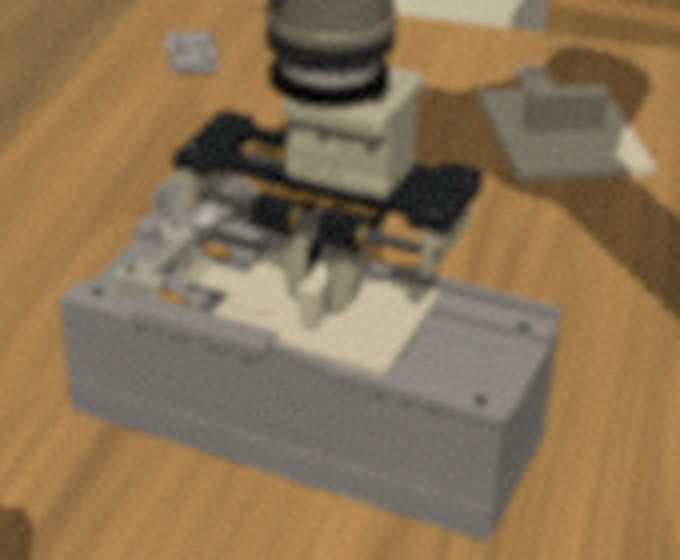

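Request:
{"name": "send_rows", "arguments": {
  "plan": [
    [[0.003, -0.0005, 0], [0, 0, 0], 255],
    [[0.003, -0.0005, 0], [0, 0, 0], 255],
    [[0.003, -0.0005, 0], [0, 0, 0], 255],
    [[0.002, -0.0003, 0], [0, 0, 0], 255],
    [[0, 0, 0], [0, 0, 0], 255]
  ]
}}

```text
time: 13.95
tool_pos: [0.5654, -0.0285, 0.1107]
tool_rot: [3.141, -0.0, 1.411]
contact_force: [0.1, 0.2, 5.0]
opening: 0.014
```

Request:
{"name": "send_rows", "arguments": {
  "plan": [
    [[0.001, -0.0002, 0], [0, 0, 0], 255],
    [[0.001, -0.0001, 0], [0, 0, 0], 255],
    [[0, 0, 0], [0, 0, 0], 255]
  ]
}}

```text
time: 14.25
tool_pos: [0.5671, -0.0287, 0.1107]
tool_rot: [-3.141, 0.0, 1.411]
contact_force: [-1.1, 0.7, 5.9]
opening: 0.0136
```

Request:
{"name": "send_rows", "arguments": {
  "plan": [
    [[0.001, -0.0002, 0], [0, 0, 0], 255],
    [[0.001, -0.0001, 0], [0, 0, 0], 255],
    [[0, 0, 0], [0, 0, 0], 255]
  ]
}}

```text
time: 14.55
tool_pos: [0.5691, -0.029, 0.1107]
tool_rot: [-3.141, 0.0, 1.411]
contact_force: [-1.1, 0.1, 5.9]
opening: 0.0138
```

Request:
{"name": "send_rows", "arguments": {
  "plan": [
    [[0.001, -0.0002, 0], [0, 0, 0], 255],
    [[0.001, -0.0001, 0], [0, 0, 0], 255],
    [[0, 0, 0], [0, 0, 0], 255]
  ]
}}

```text
time: 14.85
tool_pos: [0.5711, -0.0293, 0.1107]
tool_rot: [-3.141, 0.0, 1.411]
contact_force: [-1.5, 0.4, 6.0]
opening: 0.0139
```

Request:
{"name": "send_rows", "arguments": {
  "plan": [
    [[0.001, -0.0002, 0], [0, 0, 0], 255],
    [[0.001, -0.0001, 0], [0, 0, 0], 255],
    [[0, 0, 0], [0, 0, 0], 255]
  ]
}}

```text
time: 15.15
tool_pos: [0.5728, -0.0296, 0.1107]
tool_rot: [-3.141, 0.0, 1.411]
contact_force: [-2.3, 0.1, 7.3]
opening: 0.0143
```

Request:
{"name": "send_rows", "arguments": {
  "plan": [
    [[0.001, -0.0002, 0], [0, 0, 0], 255],
    [[0, 0, 0], [0, 0, 0], 255]
  ]
}}

```text
time: 15.35
tool_pos: [0.5737, -0.0297, 0.1107]
tool_rot: [-3.14, -0.0, 1.411]
contact_force: [-2.1, -0.3, 6.7]
opening: 0.014
```

Request:
{"name": "send_rows", "arguments": {
  "plan": [
    [[0.001, -0.0002, 0], [0, 0, 0], 255],
    [[0, 0, 0], [0, 0, 0], 255]
  ]
}}

```text
time: 15.55
tool_pos: [0.5745, -0.0299, 0.1107]
tool_rot: [-3.14, -0.0, 1.411]
contact_force: [-4.2, -0.2, 7.6]
opening: 0.0138
```

Request:
{"name": "send_rows", "arguments": {
  "plan": [
    [[0.001, -0.0001, 0], [0, 0, 0], 255],
    [[0, 0, 0], [0, 0, 0], 255]
  ]
}}

```text
time: 15.75
tool_pos: [0.5753, -0.03, 0.1107]
tool_rot: [-3.14, 0.0, 1.411]
contact_force: [-3.3, 0.8, 8.3]
opening: 0.014
```

Request:
{"name": "send_rows", "arguments": {
  "plan": [
    [[0.001, -0.0002, 0.0003], [0, 0, 0], 255],
    [[0, 0, 0], [0, 0, 0], 255]
  ]
}}

```text
time: 15.95
tool_pos: [0.5759, -0.0301, 0.1107]
tool_rot: [-3.139, -0.0, 1.411]
contact_force: [-4.7, 0.6, 6.9]
opening: 0.0139
```

Request:
{"name": "send_rows", "arguments": {
  "plan": [
    [[0.001, -0.0002, 0], [0, 0, 0], 255],
    [[0, 0, 0], [0, 0, 0], 255]
  ]
}}

```text
time: 16.15
tool_pos: [0.5768, -0.0302, 0.1107]
tool_rot: [-3.138, -0.0, 1.411]
contact_force: [-5.4, 0.9, 8.2]
opening: 0.0137
```

Request:
{"name": "send_rows", "arguments": {
  "plan": [
    [[0.001, -0.0001, 0], [0, 0, 0], 255],
    [[0, 0, 0], [0, 0, 0], 255]
  ]
}}

```text
time: 16.35
tool_pos: [0.577, -0.0302, 0.1108]
tool_rot: [-3.137, 0.0, 1.411]
contact_force: [-8.9, 2.1, 10.5]
opening: 0.0136
```

Request:
{"name": "send_rows", "arguments": {
  "plan": [
    [[0.001, -0.0002, 0], [0, 0, 0], 255],
    [[0, 0, 0], [0, 0, 0], 255]
  ]
}}

```text
time: 16.55
tool_pos: [0.5788, -0.0305, 0.1107]
tool_rot: [-3.139, 0.0, 1.411]
contact_force: [-4.1, 1.1, 6.6]
opening: 0.0141
```

Request:
{"name": "send_rows", "arguments": {
  "plan": [
    [[0.0005, -0.0001, 0], [0, 0, 0], 255],
    [[0, 0, 0], [0, 0, 0], 255]
  ]
}}

```text
time: 16.75
tool_pos: [0.5793, -0.0306, 0.1107]
tool_rot: [-3.138, -0.0, 1.411]
contact_force: [-5.4, 1.1, 8.1]
opening: 0.0138
```

Request:
{"name": "send_rows", "arguments": {
  "plan": [
    [[0.0005, -0.0001, 0], [0, 0, 0], 255],
    [[0, 0, 0], [0, 0, 0], 255]
  ]
}}

```text
time: 16.95
tool_pos: [0.5797, -0.0307, 0.1107]
tool_rot: [-3.138, -0.0, 1.411]
contact_force: [-5.6, 1.0, 7.3]
opening: 0.0134
```

Request:
{"name": "send_rows", "arguments": {
  "plan": [
    [[0.0005, -0.0001, 0], [0, 0, 0], 255],
    [[0, 0, 0], [0, 0, 0], 255]
  ]
}}

```text
time: 17.15
tool_pos: [0.5802, -0.0308, 0.1107]
tool_rot: [-3.138, -0.0, 1.411]
contact_force: [-5.2, 0.5, 7.3]
opening: 0.014
```

Request:
{"name": "send_rows", "arguments": {
  "plan": [
    [[0.0005, -0.0001, 0], [0, 0, 0], 255],
    [[0, 0, 0], [0, 0, 0], 255]
  ]
}}

```text
time: 17.35
tool_pos: [0.5807, -0.0308, 0.1107]
tool_rot: [-3.138, -0.0, 1.411]
contact_force: [-5.7, 0.8, 7.3]
opening: 0.0136
```

Request:
{"name": "send_rows", "arguments": {
  "plan": [
    [[0.0005, -0.0001, 0], [0, 0, 0], 255],
    [[0, 0, 0], [0, 0, 0], 255]
  ]
}}

```text
time: 17.55
tool_pos: [0.5812, -0.031, 0.1107]
tool_rot: [-3.138, -0.0, 1.411]
contact_force: [-5.5, 1.2, 7.6]
opening: 0.0138
```

Request:
{"name": "send_rows", "arguments": {
  "plan": [
    [[0.0005, -0.0001, 0], [0, 0, 0], 255],
    [[0, 0, 0], [0, 0, 0], 255]
  ]
}}

```text
time: 17.75
tool_pos: [0.5817, -0.031, 0.1107]
tool_rot: [-3.138, -0.0, 1.411]
contact_force: [-5.6, 1.6, 8.0]
opening: 0.0139
```

Request:
{"name": "send_rows", "arguments": {
  "plan": [
    [[0.0005, 0, 0], [0, 0, 0], 255],
    [[0, 0, 0], [0, 0, 0], 255]
  ]
}}

```text
time: 17.95
tool_pos: [0.5821, -0.0311, 0.1107]
tool_rot: [-3.138, -0.0, 1.411]
contact_force: [-5.9, 1.5, 8.2]
opening: 0.0136
```

```bash
python3 - <<'E'
from h import *
d=snap('wrist','wrist11'); s=robot.observe(); print(s['time'],s['tool_pos'],s['contact_force'],s['torque'],hop(s['tool_pos']))
cv2.imwrite('pics/w11c.png',cv2.resize(d['pixels'][120:310,380:580,::-1],None,fx=3.1,fy=3.1,interpolation=cv2.INTER_CUBIC))
E
```

```text
18.0 [ 0.58213966 -0.03108795  0.11075507] [-5.17342763  0.16715188  7.16201468] [ 0.13213935  0.66668782 -0.00936461] [0.01689036 0.0004082 ]
```

View pics/w11c.png

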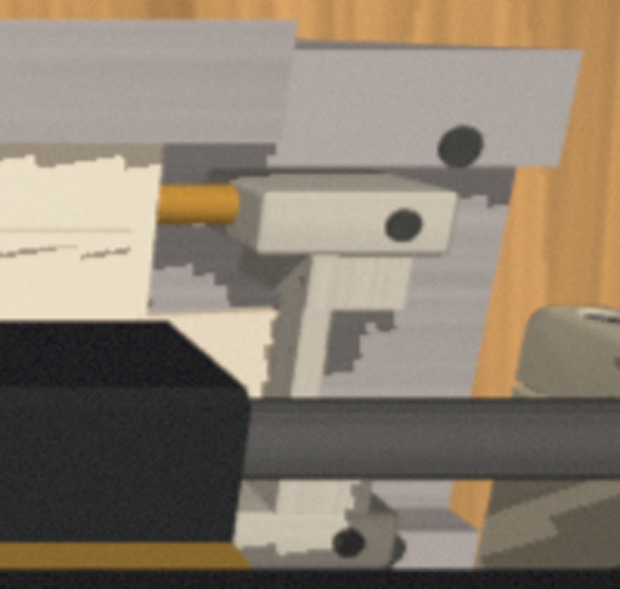

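Request:
{"name": "send_rows", "arguments": {
  "plan": [
    [[0.0005, -0.0001, 0], [0, 0, 0], 255],
    [[0, 0, 0], [0, 0, 0], 255]
  ]
}}

```text
time: 18.2
tool_pos: [0.5826, -0.0312, 0.1107]
tool_rot: [-3.138, -0.0, 1.411]
contact_force: [-5.7, 0.4, 8.6]
opening: 0.0137
```

Request:
{"name": "send_rows", "arguments": {
  "plan": [
    [[0.0005, -0.0001, 0], [0, 0, 0], 255],
    [[0, 0, 0], [0, 0, 0], 255]
  ]
}}

```text
time: 18.4
tool_pos: [0.5831, -0.0313, 0.1108]
tool_rot: [-3.138, -0.0, 1.411]
contact_force: [-6.8, 0.9, 8.1]
opening: 0.014
```

Request:
{"name": "send_rows", "arguments": {
  "plan": [
    [[0.0005, 0, 0], [0, 0, 0], 255],
    [[0, 0, 0], [0, 0, 0], 255]
  ]
}}

```text
time: 18.6
tool_pos: [0.5836, -0.0313, 0.1107]
tool_rot: [-3.138, -0.0, 1.411]
contact_force: [-6.2, 0.1, 7.2]
opening: 0.0139
```

Request:
{"name": "send_rows", "arguments": {
  "plan": [
    [[0.0005, -0.0001, 0], [0, 0, 0], 255],
    [[0, 0, 0], [0, 0, 0], 255]
  ]
}}

```text
time: 18.8
tool_pos: [0.5841, -0.0314, 0.1107]
tool_rot: [-3.138, -0.0, 1.411]
contact_force: [-5.3, -0.1, 8.0]
opening: 0.0138
```

Request:
{"name": "send_rows", "arguments": {
  "plan": [
    [[0.0005, -0.0001, 0], [0, 0, 0], 255],
    [[0, 0, 0], [0, 0, 0], 255]
  ]
}}

```text
time: 19.0
tool_pos: [0.5853, -0.0316, 0.1107]
tool_rot: [-3.139, -0.0, 1.411]
contact_force: [-3.4, 0.9, 5.9]
opening: 0.0139
```

```bash
python3 - <<'E'
from h import *
d=snap('wrist','wrist12'); s=robot.observe(); print(s['time'],s['tool_pos'],s['contact_force'],s['torque'],hop(s['tool_pos']))
cv2.imwrite('pics/w12c.png',cv2.resize(d['pixels'][120:310,380:580,::-1],None,fx=3.1,fy=3.1,interpolation=cv2.INTER_CUBIC))
E
```

```text
19.05 [ 0.58531157 -0.0316098   0.11070744] [-1.73479002  0.37755564  6.21805352] [ 0.06478698  0.29710214 -0.03057621] [0.0201049  0.00039837]
```

View pics/w12c.png

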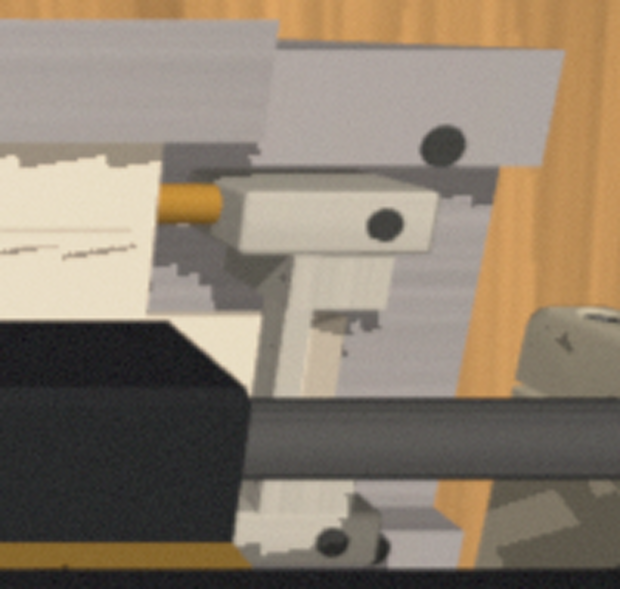

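The tab now shows behind the bar, at about (330,350) in the crop, and the push dropped, so it has clicked. I'll ease off the push and open the jaws part way.

Request:
{"name": "send_rows", "arguments": {
  "plan": [
    [[-0.0005, 0.0001, 0.0003], [0, 0, 0], 255],
    [[-0.0005, 0.0001, 0.0002], [0, 0, 0], 255],
    [[0, 0, 0], [0, 0, 0], 255]
  ]
}}

```text
time: 19.35
tool_pos: [0.5851, -0.0316, 0.1107]
tool_rot: [-3.141, -0.0, 1.411]
contact_force: [-0.4, 0.5, 0.7]
opening: 0.0142
```

Request:
{"name": "send_rows", "arguments": {
  "plan": [
    [[-0.0005, 0.0001, 0.0002], [0, 0, 0], 255],
    [[-0.0005, 0.0001, 0], [0, 0, 0], 255],
    [[0, 0, 0], [0, 0, 0], 255]
  ]
}}

```text
time: 19.65
tool_pos: [0.5849, -0.0316, 0.1114]
tool_rot: [3.141, -0.0, 1.411]
contact_force: [4.3, 0.4, -3.0]
opening: 0.014
```

Request:
{"name": "send_rows", "arguments": {
  "plan": [
    [[0.0005, -0.0001, -0.0004], [0, 0, 0], 255],
    [[0, 0, 0], [0, 0, 0], 255],
    [[0, 0, 0], [0, 0, 0], 200],
    [[0, 0, 0], [0, 0, 0], 190],
    [[0, 0, 0], [0, 0, 0], 180],
    [[0, 0, 0], [0, 0, 0], 175],
    [[0, 0, 0], [0, 0, 0], 175],
    [[0, 0, 0], [0, 0, 0], 175]
  ]
}}

```text
time: 20.45
tool_pos: [0.5848, -0.0316, 0.1112]
tool_rot: [-3.142, 0.0, 1.411]
contact_force: [0.1, 0.0, 0.6]
opening: 0.0286
```

Released at 28.6 mm with no force on the tool. Now straight up.

Request:
{"name": "send_rows", "arguments": {
  "plan": [
    [[0, 0, 0.005], [0, 0, 0], 175],
    [[0, 0, 0.01], [0, 0, 0], 175],
    [[0, 0, 0.02], [0, 0, 0], 175],
    [[0, 0, 0.03], [0, 0, 0], 175],
    [[-0.01, -0.03, 0.035], [0, 0, 0], 175],
    [[-0.01, -0.035, 0.035], [0, 0, 0], 175],
    [[-0.01, -0.03, 0.03], [0, 0, 0], 175],
    [[0, 0, 0], [0, 0, 0], 175],
    [[0, 0, 0], [0, 0, 0], 175],
    [[0, 0, 0], [0, 0, 0], 175]
  ]
}}

```text
time: 21.45
tool_pos: [0.5546, -0.1253, 0.275]
tool_rot: [-3.14, -0.001, 1.411]
contact_force: [-0.1, 0.0, -0.4]
opening: 0.0289
```

```bash
python3 - <<'E'
from h import *
d=snap('wrist','wrist13'); s=robot.observe(); print(s['time'],s['tool_pos'],s['contact_force'])
cv2.imwrite('pics/w13c.png',cv2.resize(d['pixels'][0:210,140:480,::-1],None,fx=2.3,fy=2.3,interpolation=cv2.INTER_CUBIC))
snap('top','top13');snap('side','side13')
E
```

```text
21.5 [ 0.5546644  -0.12513771  0.27463664] [-0.05436067  0.71803072  0.3367411 ]
```

View pics/w13c.png

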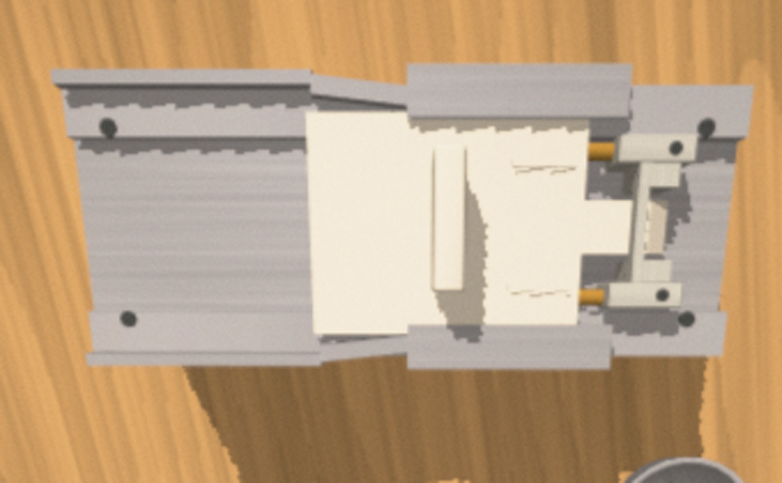

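View pics/side13.png

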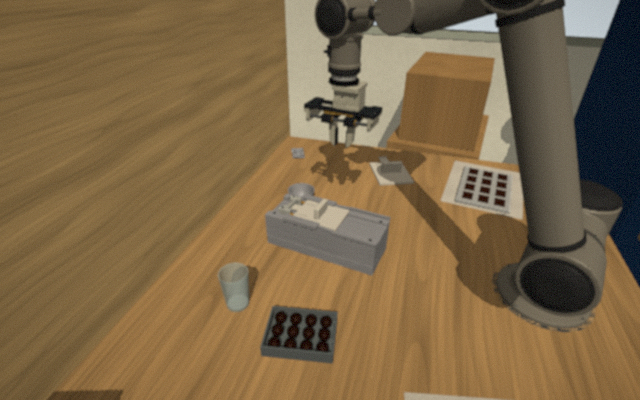

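The cover is in, with its tab behind the bar at about (655,228) in the crop. The pins are at (603,150) and (592,296), pushed in against the plate edge. The bystanders look untouched. Next I'll check the numbers.

```bash
python3 - <<'E'
from h import *
d=load('wrist13'); f=lambda x,y:((x+.5)/2.3+140-.5,(y+.5)/2.3-.5)
for n,u,z in(('trailL',(306,112),.106),('trailR',(314,334),.106),('leadR',(578,325),.106),('leadL',(588,122),.106),('ribc',(450,218),.138),('blk',(620,148),.116)): print(n,hop(onz(d,f(*u),z)).round(4))
a=load('top0');b=load('top13')
df=cv2.absdiff(a['pixels'],b['pixels']).max(2)
for n,(x,y,w,h) in dict(tray=(158,180,50,66),tumbler=(180,128,36,32),bowl=(355,128,38,38)).items(): print(n,df[y:y+h,x:x+w].mean(),(df[y:y+h,x:x+w]>50).sum())
E
```

```text
trailL [-0.046   0.0491]
trailR [-0.0461 -0.0507]
leadR [ 0.0842 -0.0462]
leadL [0.083 0.045]
ribc [0.0188 0.0002]
blk [0.0956 0.0321]
tray 6.675454545454546 0
tumbler 9.078993055555555 0
bowl 15.876731301939058 121
```

```bash
python3 - <<'E'
from h import *
a=load('top0');b=load('top13')
cv2.imwrite('pics/bowl.png',np.hstack([cv2.resize(x['pixels'][115:185,340:420,::-1],None,fx=4,fy=4) for x in(a,b)]))
robot.hand_in(); print(robot.observe()['time'])
E
```

```text
the job is handed in; nothing more can be done
the job is handed in; nothing more can be done
```

View pics/bowl.png

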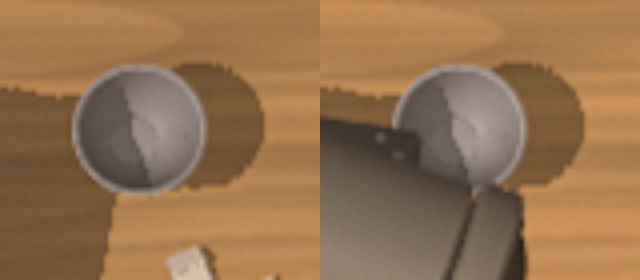

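The small white cover is latched shut on the hopper. I gripped it by its rib, laid it on the open rails, slid it under the lips and pushed in small steps until the tab clicked. I then let go, raised the arm clear and handed the job in; the last state reading before that was at about 21.5 s of the 67 s allowed.

- **Slide forces:** The push peaked at about 9 N on the ramp. It held at 5 to 7 N, then fell to about 3 N at the click, with the rib about 20 mm past the hopper centre. The readings at the end of each move never showed more than about 10 N straight down on the hopper.
- **Latch:** With a pull back of about 4 N the cover stayed put. The last picture shows the tab behind the ledge.
- **Final position:** In the camera images the rib is at x about 19 mm and y within 1 mm. The pins are pushed in by roughly 6 to 7 mm, estimated from pixels only.
- **Bystanders:** The tray and tumbler look unchanged from the first picture. The bowl's pixels differed because the arm covers part of it in the last view, and its visible rim has not moved.
- **Weaker check:** The two wrist views of the rib lay nearly along one line of sight, so they gave no usable height for it. The side view put the rib top at about 33 to 38 mm, consistent with the 38 mm in the text. The hopper's rail height came out at 100 to 102 mm from two views.

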